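Restock the stationery caddy

TASK

Put the desk's stationery back in the wooden caddy, each thing standing upright in the dish meant for it: the dark ink bottle in the blue dish, the yellow glue stick in the yellow dish, the rubber stamp in the red dish and the smaller of the two cartons in the white dish. The amber dropper bottle and the larger carton are a colleague's and must stay where they are. At the end everything is let go and standing still.

Things in the scene. Friction and masses are not known exactly. Their poses are not given: they have to be found in the camera images.
- ink_bottle: To be put in the blue dish. Dark violet ink bottle with a black cap, standing: body 44 mm in diameter and 40 mm high, cap 28 mm in diameter from 40 to 56 mm. Origin: centre of the underside; z up. About 90 g.
- glue_stick: To be put in the yellow dish. Plain yellow glue stick, a standing cylinder 28 mm in diameter and 86 mm high. Origin: centre of the underside; z up. About 35 g.
- rubber_stamp: To be put in the red dish. Wooden hand stamp standing on its rubber: base 24 mm (x) by 60 mm (y) and 16 mm high with a red lower edge, above it a turned round handle up to 24 mm thick, on the same axis, from 16 to 65 mm. Origin: centre of the underside; z up. About 45 g.
- small_carton: To be put in the white dish. The smaller of two white cartons with a picture of oranges: 34 mm (x) by 52 mm (y), 30 mm high; grasp it below 25 mm. Origin: centre of the underside; z up. About 27 g.
- dropper_bottle: Look-alike, to be left alone. Amber glass bottle with a black dropper top, standing: 33 mm in diameter, 102 mm high. Origin: centre of the underside.
- large_carton: Look-alike, to be left alone. The larger of the two white cartons with oranges: 31 mm (x) by 86 mm (y), 49 mm high. Origin: centre of the underside.
- blue_dish: Blue dish, for the ink bottle. Round open dish, 85 mm outside and 80 mm inside diameter. Origin: centre of its underside, 12 mm above the desk; z up; flat inner floor 4 mm and rim 15 mm above the origin. Fixed on the caddy, a fixed wooden board 188 mm square with four such dishes two by two, centres 88 mm apart; which colour is where varies.
- yellow_dish: Yellow dish, for the glue stick. Round open dish, 85 mm outside and 80 mm inside diameter. Origin: centre of its underside, 12 mm above the desk; z up; flat inner floor 4 mm and rim 15 mm above the origin. Fixed on the same caddy.
- red_dish: Red dish, for the rubber stamp. Round open dish, 85 mm outside and 80 mm inside diameter. Origin: centre of its underside, 12 mm above the desk; z up; flat inner floor 4 mm and rim 15 mm above the origin. Fixed on the same caddy.
- white_dish: White dish, for the smaller carton. Round open dish, 85 mm outside and 80 mm inside diameter. Origin: centre of its underside, 12 mm above the desk; z up; flat inner floor 4 mm and rim 15 mm above the origin. Fixed on the same caddy.
Things that resemble listed ones, but are neither listed nor needed, are in the scene too. What is shaped like the ink_bottle but green is not meant.

How it is judged (in metres and radians):
At the end, for the whole second after the job is handed in: Ink bottle in blue, glue stick in yellow, stamp in red, smaller carton in white dish: each within 30 mm of the dish's centre, on its floor within 2 mm, upright within 0.1 rad, at rest. Dropper bottle and larger carton upright, within 25 mm of where they were (horizontal distance between ink_bottle and blue_dish below 0.03 m and z of ink_bottle in the frame of blue_dish between 0.002 and 0.006 m and angle between each of ink_bottle, glue_stick, rubber_stamp, small_carton, dropper_bottle, large_carton's own z axis and vertical below 0.1 rad and linear speed of each of ink_bottle, glue_stick, rubber_stamp, small_carton below 0.02 m/s and angular speed of each of ink_bottle, glue_stick, rubber_stamp, small_carton below 0.2 rad/s and horizontal distance between glue_stick and yellow_dish below 0.03 m and z of glue_stick in the frame of yellow_dish between 0.002 and 0.006 m and horizontal distance between rubber_stamp and red_dish below 0.03 m and z of rubber_stamp in the frame of red_dish between 0.002 and 0.006 m and horizontal distance between small_carton and white_dish below 0.03 m and z of small_carton in the frame of white_dish between 0.002 and 0.006 m and distance of each of dropper_bottle, large_carton from where it was at the start of the episode below 0.025 m); the robot touches nothing.
It fails at once if the dropper bottle is moved from its place or tipped (distance of dropper_bottle from where it was at the start of the episode above 0.025 m or angle between dropper_bottle's own z axis and vertical above 0.5 rad).
It fails at once if the larger carton is moved from its place or tipped (distance of large_carton from where it was at the start of the episode above 0.025 m or angle between large_carton's own z axis and vertical above 0.5 rad).
It also fails if it takes over 102 s, if anything falls off the work surface, if the arm or the gripper's body presses on something with over 40 N, if the wrist force passes 120 N, or if a joint passes its speed limit or range.

ROBOT

A 6-joint arm with a two-finger parallel gripper is mounted at the origin on the work surface; the furniture and walls round the work are solid. World frame = base frame: x ahead of the robot, y to its left, z up, the work surface at z = 0. Lengths are in mm, angles in rad, forces in N, time in s.
With the tool pointing down it reaches from about 275 to 1000 mm from the base axis. Payload 8.4 kg.
Tool frame: the origin (TCP) lies at the very end of the fingers, on their centre line; the grasp point (between the pads) lies 19 mm behind it; z points along the fingers, y is the line along which they close (so a half turn about z gives the same grasp; the last joint's range is limited). The gripper opens to 85 mm and grips with 20 to 120 N. Pads are 22 mm wide; open, the fingers measure 114 mm over their backs; the gripper's body (76 mm by 85 mm) begins 54 mm behind the grasp point. The pads swing forward as they close: fully open they stand 13 mm farther back than shut.
Start: joints at [-1.284, 0.353, 1.633, -0, 1.155, -0.002], TCP at [178, -599.119, 205.981] pointing down, gripper open.
Joint ranges: [-2.63, 2.63], [-0.92, 2.1], [0.06, 2.66], [-1.3, 4.44], [0, 2.69], [-3.02, 3.02]. Speed limits (rad/s): [2.22, 2.22, 2.79, 3.14, 3.14, 3.14].

INTERFACE

Orientations are given as [roll, pitch, yaw] about the fixed x, y, z axes, in that order (R = Rz(yaw) Ry(pitch) Rx(roll)).
In Python, from rig import sensors, grab_frame, camera_params, order gives the robot as it stands. The module is installed in compiled form; this text tells all that it offers.
- The arm moves only by the tool move_arm, never from a script. Its argument "motion" is a list of rows, each a list of 7 numbers: the turn, a rotation vector about the tool's x, y, z in shares of 90 degrees (1.0 is 90 degrees), then the shift along the tool's x, y, z in parts of the range, where 1.0 means 0.75 m, then the finger opening in m, from 0 to 0.0854. A call has 1 to 8 rows; each row is the pose to reach, as a shift and turn from the pose commanded when the call began, along the tool's axes at that moment; what a row does not reach only later rows make up. A row lasts 1/8 s, in which the tool goes at most 62.5 mm and 10.7 degrees, less where a joint would pass 70% of its speed; a pose out of reach is approached as far as the arm can. A shift or turn number past 1, either way, is cut back to 1. A call with a gripper value outside its range is refused whole. The fingers move at their own pace and stop on an object; "grip_force" is the grip in N (left out, the last holds). Time passes only in rows, so rows that repeat a pose let the fingers close. It gives the time, the measured TCP pose, the force, the opening and the grip force at its end, in the units of the state.
- sensors.sense(): the state, without advancing time (a new reading comes with each control period).
- grab_frame(name): name is "scene" or "side" or "wrist"; returns (picture, depth): 480x640x3 uint8, red, green, blue; 480x640 float32, mm along the optical axis (not along the pixel's ray), 0 where there is no reading.
- camera_params(name): a dict with "camera_matrix" (3x3 intrinsics, pixels), "k1" (the pictures are not rectified: a ray, as slopes to the right and down, at radius r is drawn at 1 + k1 r^2 times it, then the intrinsics apply), "world_from_camera" (4x4, takes a point from camera to world coordinates). Camera axes: x right, y down, z forward; pixel columns grow to the right and rows downward; lengths in mm; the calibration is good to about 2 mm. A picture is of the moment at which its call begins: read the wrist's pose just before it. camera_params takes no time and is no camera call; for the wrist camera it gives the pose at the moment of the call.
- order.sign_off(): hands the job in; it is judged then, once.
The state is a dict: "clock": time; "qpos": joint angles; "qvel": joint speeds; "joint_efforts": joint torques, N m; "eef_pos": TCP position; "tcp_rot": TCP orientation; "contact_force": force on the tool from outside, world axes, zero at the start; "wrist_torque": the same for the moment, N m; "opening": opening from 0.0 (shut) to 1.0 (fully open); "grasp_force": force on a finger pad.
Only numpy, scipy, OpenCV 4.12 (cv2) and the standard library are available. Lean on these libraries where they do the work, as an engineer would, in place of code of your own. Each camera call takes 0.05 s, during which the arm holds its last target. There are 200 camera calls.

## Working session

There is one attempt and no reset: what is moved stays moved. The work goes in short steps, Python scripts to look and compute and a tool call to move; the robot and the scene stay as the last step left them, time stands still between calls to the robot, and variables do not carry over. Pictures are saved under pics/ and viewed, at most 14 in all, crops included, and the job is handed in when it is done.

Besides the shell and the picture viewer there is one more tool, called after "Call:" by a JSON object that holds its "op" and its "data", one argument or row to a line. move_arm: Moves the arm, as the interface text tells. Its arguments: {"type":"object","properties":{"motion":{"type":"array","items":{"type":"array","items":{"type":"number"}}},"grip_force":{"type":"number"}},"required":["motion"]}

```bash
mkdir -p pics; ls; python3 - <<'E'
from rig import sensors, grab_frame, camera_params, order
import cv2,numpy as np
for n in ("scene","side","wrist"):
    p=camera_params(n); print(n,np.round(p["camera_matrix"],1).tolist(),p["k1"],np.round(p["world_from_camera"],3).tolist())
    im,d=grab_frame(n); cv2.imwrite(f"pics/{n}0.png",im[:,:,::-1]); np.savez(f"{n}0.npz",im=im,d=d)
print(sensors.sense())
E
```

```text
pics
scene [[513.4, 0.0, 314.1], [0.0, 513.4, 235.1], [0.0, 0.0, 1.0]] -0.11080755232533256 [[0.696, 0.425, -0.579, 953.251], [0.718, -0.407, 0.564, -801.652], [0.004, -0.808, -0.589, 612.325], [0.0, 0.0, 0.0, 1.0]]
side [[535.7, 0.0, 325.4], [0.0, 535.7, 237.9], [0.0, 0.0, 1.0]] -0.008347637769749233 [[-0.992, -0.069, 0.103, 250.006], [-0.123, 0.632, -0.765, 740.574], [-0.013, -0.772, -0.636, 893.188], [0.0, 0.0, 0.0, 1.0]]
wrist [[412.9, 0.0, 327.6], [0.0, 412.9, 241.9], [0.0, 0.0, 1.0]] -0.09478248330507777 [[0.285, -0.905, -0.315, 259.489], [-0.959, -0.27, -0.091, -574.555], [-0.003, 0.328, -0.945, 373.073], [0.0, 0.0, 0.0, 1.0]]
{'clock': 0.15, 'qpos': array([-1.28439264e+00,  3.53500343e-01,  1.63393968e+00, -2.41787760e-06,
        1.15519799e+00, -2.38847402e-03]), 'qvel': array([ 0.00107299, -0.0024069 , -0.00137582, -0.00066796, -0.00193392,
       -0.00099122]), 'joint_efforts': array([-6.96264342e-04, -6.05636001e+01, -3.42338526e+01, -9.74653472e-05,
        6.11005555e-03, -2.48080443e-05]), 'eef_pos': array([ 177.89635773, -598.75474231,  205.43721526]), 'tcp_rot': array([-3.14054730e+00, -2.85772100e-07,  2.88793135e-01]), 'contact_force': array([ 0.48368516,  0.74981713, -0.15308963]), 'wrist_torque': array([ 0.01286287,  0.01531659, -0.01588372]), 'grasp_force': 0.0, 'opening': 0.9992482088034611}
```

View pics/scene0.png

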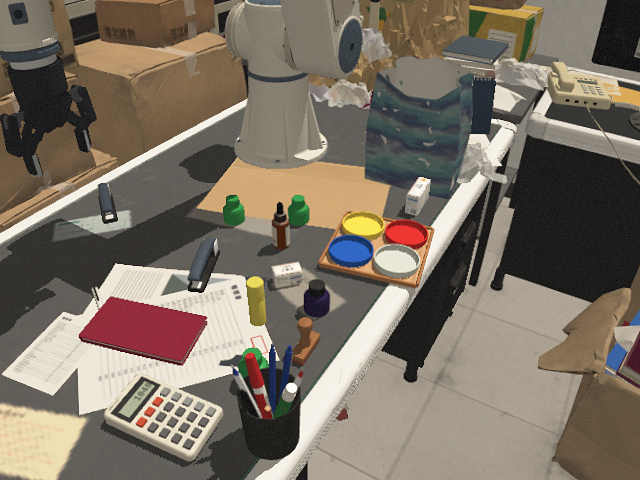

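View pics/side0.png

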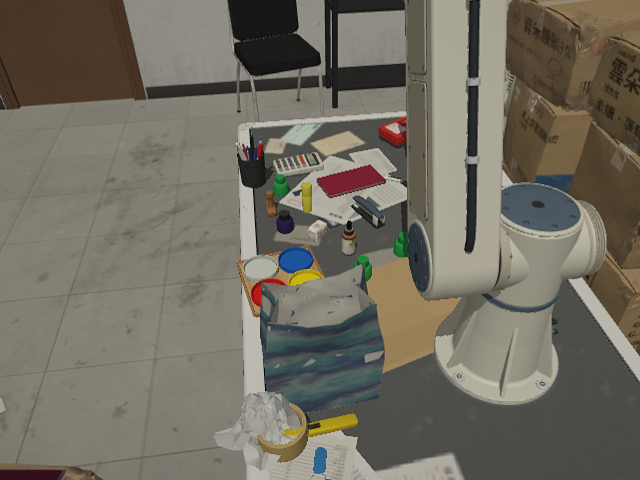

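Candidates (scene view):
- **Ink:** dark violet at (316,298). The green look-alikes at (233,210), (299,211) and (252,362) are not meant.
- **Glue:** yellow at (257,300).
- **Stamp:** (306,340).
- **Cartons:** (287,275) against (418,196). I'll decide by measured size.
- **Dropper:** (281,227).
- **Dishes:** yellow (363,225), red (406,234), blue (350,251), white (397,262).

The side view shows the same layout.

```bash
cat > h.py <<'E'
import numpy as np, cv2
from rig import sensors, grab_frame, camera_params, order
def cloud(P,d):
    K=P["camera_matrix"]; k=P["k1"]; T=P["world_from_camera"]
    v,u=np.mgrid[:480,:640].astype(np.float32)
    n=cv2.undistortPoints(np.stack([u.ravel(),v.ravel()],1)[:,None],K,np.array([k,0,0,0.]))[:,0]
    z=d.ravel(); c=np.c_[n[:,0]*z,n[:,1]*z,z]
    w=c@T[:3,:3].T+T[:3,3]; w[z==0]=np.nan
    return w.reshape(480,640,3)
def rect(xy):
    c,s,a=cv2.minAreaRect(xy.astype(np.float32)); return np.round(c,1),np.round(s,1),round(a,1)
E
python3 - <<'E'
from h import *
def q(n,boxes):
    f=np.load(n+"0.npz"); im=f["im"]; W=cloud(camera_params(n),f["d"])
    hsv=cv2.cvtColor(im,cv2.COLOR_RGB2HSV)
    for k,(u0,v0,u1,v1,zlo) in boxes.items():
        w=W[v0:v1,u0:u1].reshape(-1,3); w=w[np.isfinite(w[:,2])]
        w=w[w[:,2]>zlo]; zt=np.percentile(w[:,2],99)
        top=w[w[:,2]>zt-4]
        print(n,k,len(w),"zt",zt.round(1),"all",*rect(w[:,:2]),"top",len(top),*rect(top[:,:2]))
q("scene",dict(ink=(300,276,334,318,8),glue=(244,274,270,328,8),stamp=(290,315,322,364,4),small=(268,260,306,292,8),large=(402,174,434,217,8),drop=(268,200,291,252,8)))
q("side",dict(ink=(272,206,297,238,8),glue=(300,180,314,216,8),stamp=(262,188,280,219,4),small=(305,218,329,246,8),drop=(339,218,358,258,8)))
for n,b in (("scene",(315,205,440,290)),("side",(235,240,330,320))):
    f=np.load(n+"0.npz"); W=cloud(camera_params(n),f["d"]); hsv=cv2.cvtColor(f["im"],cv2.COLOR_RGB2HSV)
    h,s,v=[hsv[...,i].astype(int) for i in range(3)]
    M=dict(blue=(abs(h-110)<12)&(s>130),yellow=(abs(h-28)<6)&(s>170),red=((h<6)|(h>174))&(s>150),white=(s<45)&(v>110))
    B=np.zeros(h.shape,bool); B[b[1]:b[3],b[0]:b[2]]=1
    for k,m in M.items():
        w=W[m&B&np.isfinite(W[...,2])&(W[...,2]>10)&(W[...,2]<40)]
        if len(w)<50: print(n,k,len(w)); continue
        rim=w[w[:,2]>24]; fl=w[w[:,2]<19]
        print(n,k,len(w),"z",np.percentile(w[:,2],[2,50,98]).round(1),"all",cv2.minEnclosingCircle(w[:,:2].astype(np.float32)),"rect",*rect(w[:,:2]))
E
python3 - <<'E'
import cv2
a=cv2.imread('pics/scene0.png')[170:370,215:445]
cv2.imwrite('pics/crop.png',cv2.resize(a,None,fx=3,fy=3,interpolation=2)[:600])
E
```

```text
scene ink 745 zt 57.1 all [ 510.5 -365. ] [ 48.2 151.9] 49.2 top 153 [ 529.9 -386.5] [26.6 99.1] 40.5
scene glue 748 zt 86.2 all [ 460.5 -449.6] [28.1 27.1] 4.1 top 173 [ 460. -449.] [26.1 27. ] 24.8
scene stamp 798 zt 142.1 all [ 575.3 -457.9] [ 32.  203.7] 31.6 top 15 [ 638.  -532.8] [1.3 8.3] 47.7
scene small 549 zt 29.9 all [ 417.7 -347.3] [51.1 35.6] 63.9 top 282 [ 418.5 -347.3] [48.9 33. ] 60.6
scene large 899 zt 52.0 all [403.9  29.5] [ 76.7 106.2] 15.3 top 119 [425.7  37.3] [31.3 98.3] 22.6
scene drop 658 zt 98.4 all [ 302.7 -258.9] [ 32.9 111. ] 47.0 top 22 [ 330.8 -285.1] [ 8.8 10.8] 17.3
side ink 351 zt 61.6 all [ 529.8 -379.6] [ 43.3 115. ] 41.2 top 37 [ 507.7 -356.2] [21.7 22.7] 43.0
side glue 281 zt 90.9 all [ 468.6 -509. ] [ 27.1 161.5] 7.1 top 44 [ 461.5 -448.6] [26.7 24. ] 27.2
side stamp 352 zt 67.6 all [ 562.3 -442.7] [ 50.8 202.6] 12.3 top 27 [ 561.3 -433.4] [16.5 21.8] 12.7
side small 278 zt 34.5 all [ 427.9 -325.2] [96.1 34. ] 63.3 top 79 [ 418.4 -344.9] [49.7 31.1] 59.0
side drop 374 zt 101.0 all [ 325.5 -245.2] [33.2 90. ] 7.2 top 16 [ 329.8 -280.9] [11.9  8.2
[... 411 characters left out ...]
.3] 21.6
scene white 1291 z [12.3 15.6 26.6] all ((489.2678527832031, -102.2117919921875), 133.4940185546875) rect [ 500.  -102.1] [229.1 174.6] 80.6
side blue 698 z [15.  19.2 30.9] all ((453.6286926269531, -217.2337646484375), 45.73527145385742) rect [ 454.9 -217.1] [82.6 87.2] 10.1
side yellow 323 z [14.4 19.2 29.8] all ((417.3005065917969, -141.9947509765625), 41.709510803222656) rect [ 425.2 -160.8] [83.4 42.3] 22.8
side red 292 z [15.2 20.1 30.9] all ((495.9078674316406, -98.44715881347656), 43.893760681152344) rect [ 506.7 -107.2] [85.6 55.3] 55.4
side white 735 z [14.2 19.4 31. ] all ((525.8275146484375, -188.5549774169922), 117.39664459228516) rect [ 528.6 -173.9] [201.9 179. ] 74.1
```

View pics/crop.png

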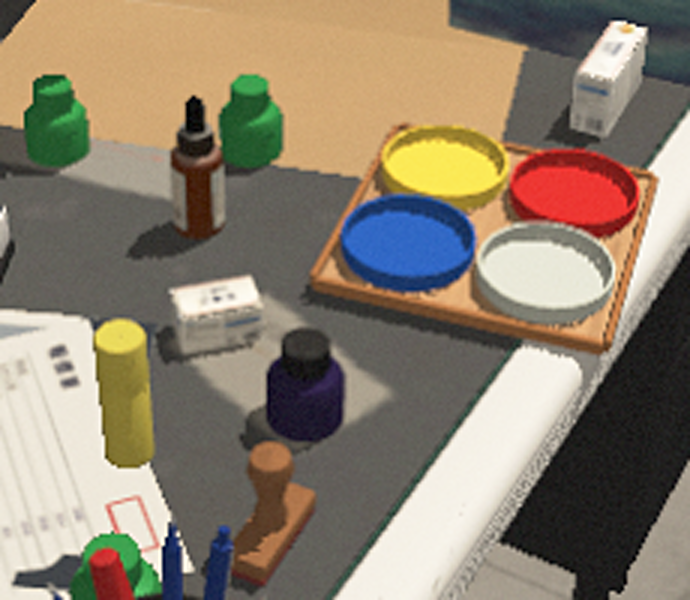

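The crop confirms the choice: dark violet ink bottle, yellow stick, stamp, and the 51x35x30 carton at (287,275). The carton at the upper right is the taller one. Next I'll refine the positions and check the obstacles.

```bash
python3 - <<'E'
from h import *
D={n:cloud(camera_params(n),np.load(n+"0.npz")["d"]).reshape(-1,3) for n in("scene","side")}
def near(n,x,y,r,z0,z1):
    w=D[n]; w=w[np.isfinite(w[:,2])]; m=(np.hypot(w[:,0]-x,w[:,1]-y)<r)&(w[:,2]>z0)&(w[:,2]<z1); return w[m]
for k,x,y,r,b in (("ink body",508,-356,40,(10,38)),("ink cap",508,-356,40,(46,70)),("ink captop",508,-356,40,(53,70)),("stamp base",561,-433,45,(8,23)),("stamp handle",561,-433,30,(35,75)),("stamp top",561,-433,30,(59,75)),("carton",418,-346,40,(24,45)),("large",425,25,80,(44,60))):
    for n,o in (("scene",0),("side",4)):
        w=near(n,x,y,r,b[0]+o,b[1]+o)
        if len(w)>8: print(k,n,len(w),"zmax",w[:,2].max().round(1),*rect(w[:,:2]),"mean",w[:,:2].mean(0).round(1))
# obstacle map: max height on 20mm grid
w=np.vstack([D["scene"],D["side"]-[0,0,4]]); w=w[np.isfinite(w[:,2])&(w[:,0]>240)&(w[:,0]<720)&(w[:,1]>-640)&(w[:,1]<160)&(w[:,2]<400)]
xs=np.arange(240,720,20); print("y\\x",*xs)
for y in range(-640,160,20):
    r=[]
    for x in xs:
        m=w[(w[:,0]>=x)&(w[:,0]<x+20)&(w[:,1]>=y)&(w[:,1]<y+20)]
        r.append("%3d"%m[:,2].max() if len(m) else " . ")
    print(y,*r)
E
```

```text
ink body scene 447 zmax 37.3 [ 510.7 -363.4] [43.6 33.1] 41.7 mean [ 515.3 -368. ]
ink body side 176 zmax 41.5 [ 505.8 -349.9] [44.2 31.8] 8.5 mean [ 504.2 -344.9]
ink cap scene 205 zmax 57.4 [ 506.6 -359.8] [26.8 27. ] 29.8 mean [ 508.7 -361.3]
ink cap side 76 zmax 62.8 [ 506.9 -356.1] [24.9 29.8] 57.1 mean [ 506.4 -354.1]
ink captop scene 149 zmax 57.4 [ 506.2 -359.1] [26.8 25.4] 28.7 mean [ 507.  -359.5]
ink captop side 47 zmax 62.8 [ 506.9 -356.1] [25.6 24.2] 60.4 mean [ 506.1 -355.9]
stamp base scene 403 zmax 22.9 [ 560.7 -436.6] [24.1 61.9] 19.1 mean [ 565.9 -441.1]
stamp base side 98 zmax 26.9 [ 561.  -433.5] [23.8 64.9] 18.6 mean [ 558.5 -424.4]
stamp handle scene 252 zmax 66.5 [ 561.1 -436.7] [21.6 23.1] 23.1 mean [ 563.3 -439.2]
stamp handle side 77 zmax 68.9 [ 560.5 -432.2] [21.3 20.3] 30.4 mean [ 560.1 -430.7]
stamp top scene 140 zmax 66.5 [ 560.7 -437. ] [19.7 20.8] 80.5 mean [ 561.5 -437.5]
stamp top side 32 zmax 68.9 [ 560.2 -433.2] [19.7 19. ] 30.0 mean [ 560.5 -433.5]
carton scene 332 zmax 30.4 [ 417.8 -346.5] [50.  35.1] 60.9 mean [ 419.6 -348.3]
carton side 138 zma
[... 3735 characters left out ...]
44 -742 -743 -744 -742
40   1 261 262 249 239 231 229 159  49  50   1   1   6   7   1 -745 -744 -744 -742 -745 -743 -743 -742 -742
60  .  262 263 -742 203 217 228 228 232 227   1   5   6   5 -741 -743 -743 -743 -741 -742 -744 -743 -743 -746
80  .  263 261 -740 -740 -744 -745 223 236 257 251 128   5   4 -744 -741 -745 -740 -744 -742 -744 -745 -742 -742
100  .  264 263 -743 -612 -743 -744 -745 -744 261 259 143   5   2 -742 -743 -743 -741 -744 -745 -743 -742 -743 -744
120 264 263 -743 -630 -558 -491 -423 -361 261 262 199   5   5  -1 -741 -743 -746 -743 -744 -745 -745 -744 -744 -745
140 267 271 263 203 -744 -741 -457 -350 263 217  43   6   5 -744 -742 -742 -744 -743 -743 -743 -742 -743 -742 -745
```

```bash
cat > to.py <<'E'
import sys
from h import *
from scipy.spatial.transform import Rotation as R
s=sensors.sense(); p=s["eef_pos"]; r=R.from_euler("xyz",s["tcp_rot"])
print("t %.2f p"%s["clock"],p.round(1),"rpy",s["tcp_rot"].round(3),"op %.1f"%(s["opening"]*85.4),"gf %.1f"%s["grasp_force"],"F",s["contact_force"].round(1))
for a in sys.argv[1:]:
    x,y,z,yaw=map(float,a.split(","))
    g=R.from_euler("xyz",[np.pi,0,yaw])
    print(a,"turn",(r.inv()*g).as_rotvec().round(3),"shift",(r.inv().apply([x,y,z]-p)/1000).round(4))
E
python3 to.py 460.5,-449.5,180,.289 460.5,-449.5,31,.289
```

```text
t 0.15 p [ 177.9 -598.8  205.4] rpy [-3.141 -0.     0.289] op 85.3 gf 0.0 F [ 0.5  0.7 -0.2]
460.5,-449.5,180,.289 turn [-0.001 -0.    -0.   ] shift [ 0.3134 -0.0626  0.0255]
460.5,-449.5,31,.289 turn [-0.001 -0.    -0.   ] shift [ 0.3134 -0.0624  0.1745]
```

The manual's scale: shifts go in shares of 0.75 m and turns go in shares of 90 degrees. Converting my numbers, 0.3134 m / 0.75 = 0.4179, 0.29 m / 0.75 = 0.3867.

Call:
{"op": "move_arm", "data": {
  "motion": [
    [0, 0, 0, 0.08, -0.016, 0.0067, 0.085],
    [0, 0, 0, 0.16, -0.032, 0.0133, 0.085],
    [0, 0, 0, 0.24, -0.048, 0.02, 0.085],
    [0, 0, 0, 0.32, -0.064, 0.0267, 0.085],
    [0, 0, 0, 0.3867, -0.0773, 0.0333, 0.085],
    [0, 0, 0, 0.4179, -0.0833, 0.0333, 0.085],
    [0, 0, 0, 0.4179, -0.0833, 0.0333, 0.085],
    [0, 0, 0, 0.4179, -0.0833, 0.0333, 0.085]
  ],
  "grip_force": 25
}}

```text
clock: 1.15
eef_pos: [459.6, -450.6, 181.0]
tcp_rot: [-3.142, 0.001, 0.288]
contact_force: [-0.8, -0.5, 0.2]
opening: 0.992
grasp_force: 0.0
```

```bash
python3 to.py 460.5,-449.5,31,.289; python3 - <<'E'
from h import *
im,d=grab_frame("wrist"); P=camera_params("wrist"); cv2.imwrite("pics/w1.png",im[:,:,::-1])
W=cloud(P,d).reshape(-1,3); w=W[(np.hypot(W[:,0]-460,W[:,1]+449)<30)]
print(len(w),w[:,2].max()); t=w[(w[:,2]>80)&(w[:,2]<95)]; print(len(t),rect(t[:,:2]) if len(t)>5 else 0)
E
```

```text
t 1.15 p [ 459.6 -450.6  181. ] rpy [-3.142e+00  1.000e-03  2.880e-01] op 84.7 gf 0.0 F [-0.8 -0.5  0.2]
460.5,-449.5,31,.289 turn [-0.     0.001 -0.001] shift [ 0.0013 -0.0008  0.15  ]
9459 293.1470056336453
1294 (array([ 459.3, -447.8]), array([26.9, 27.1]), 18.9)
```

View pics/w1.png

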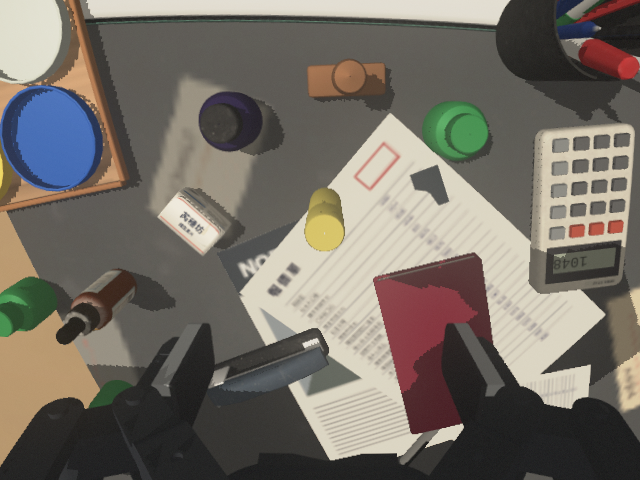

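The wrist view shows the glue top at (324,233), ink (228,121), stamp (347,78) and carton (193,221). The wrist measurement of the glue agrees with the scene measurement within 2 mm, so I'll descend.

Scaled: 0.15 m / 0.75 = 0.2, 0.12 m / 0.75 = 0.16.

Call:
{"op": "move_arm", "data": {
  "motion": [
    [0, 0, 0, 0.0013, -0.002, 0.0533, 0.085],
    [0, 0, 0, 0.0013, -0.002, 0.1067, 0.085],
    [0, 0, 0, 0.0013, -0.002, 0.16, 0.085],
    [0, 0, 0, 0.0013, -0.002, 0.2, 0.085],
    [0, 0, 0, 0.0013, -0.002, 0.2, 0.06],
    [0, 0, 0, 0.0013, -0.002, 0.2, 0.03],
    [0, 0, 0, 0.0013, -0.002, 0.2, 0.01],
    [0, 0, 0, 0.0013, -0.002, 0.2, 0.01]
  ],
  "grip_force": 25
}}

```text
clock: 2.2
eef_pos: [461.9, -449.2, 32.7]
tcp_rot: [3.139, -0.001, 0.289]
contact_force: [-0.3, -0.2, 6.4]
opening: 0.311
grasp_force: 27.0
```

```bash
python3 to.py 460,-449,160,.289 415.4,-139,160,.289 415.4,-139,49,.289
```

```text
t 2.20 p [ 461.9 -449.2   32.7] rpy [ 3.139e+00 -1.000e-03  2.890e-01] op 26.6 gf 27.0 F [-0.3 -0.2  6.4]
460,-449,160,.289 turn [ 0.002 -0.001 -0.   ] shift [-0.0016 -0.0004 -0.1273]
415.4,-139,160,.289 turn [ 0.002 -0.001 -0.   ] shift [ 0.0439 -0.3103 -0.128 ]
415.4,-139,49,.289 turn [ 0.002 -0.001 -0.   ] shift [ 0.0438 -0.3105 -0.017 ]
```

Scaled: -0.245 m / 0.75 = -0.3267, -0.128 m / 0.75 = -0.1707.

Call:
{"op": "move_arm", "data": {
  "motion": [
    [0, 0, 0, 0, 0, -0.04, 0.01],
    [0, 0, 0, 0, 0, -0.1067, 0.01],
    [0, 0, 0, 0, 0, -0.1707, 0.01],
    [0, 0, 0, 0.008, -0.06, -0.1707, 0.01],
    [0, 0, 0, 0.0173, -0.1267, -0.1707, 0.01],
    [0, 0, 0, 0.028, -0.1933, -0.1707, 0.01],
    [0, 0, 0, 0.0373, -0.26, -0.1707, 0.01],
    [0, 0, 0, 0.0467, -0.3267, -0.1707, 0.01]
  ]
}}

```text
clock: 3.2
eef_pos: [424.7, -201.9, 159.6]
tcp_rot: [3.141, -0.001, 0.289]
contact_force: [-0.1, 1.1, -0.9]
opening: 0.312
grasp_force: 26.7
```

```bash
python3 to.py 415.4,-139,160,.289 415.4,-139,49,.289
```

```text
t 3.20 p [ 424.7 -201.9  159.6] rpy [ 3.141e+00 -1.000e-03  2.890e-01] op 26.6 gf 26.7 F [-0.1  1.1 -0.9]
415.4,-139,160,.289 turn [ 0.001 -0.001 -0.   ] shift [ 0.009  -0.063  -0.0005]
415.4,-139,49,.289 turn [ 0.001 -0.001 -0.   ] shift [ 0.0089 -0.063   0.1105]
```

Scaled: 0.09 m / 0.75 = 0.12, 0.009 m / 0.75 = 0.012.

Call:
{"op": "move_arm", "data": {
  "motion": [
    [0, 0, 0, 0.008, -0.0533, 0, 0.01],
    [0, 0, 0, 0.012, -0.0853, 0, 0.01],
    [0, 0, 0, 0.012, -0.0853, 0.04, 0.01],
    [0, 0, 0, 0.012, -0.0853, 0.08, 0.01],
    [0, 0, 0, 0.012, -0.0853, 0.1067, 0.01],
    [0, 0, 0, 0.012, -0.0853, 0.12, 0.01],
    [0, 0, 0, 0.012, -0.0853, 0.12, 0.01]
  ]
}}

```text
clock: 4.08
eef_pos: [415.2, -139.4, 69.0]
tcp_rot: [-3.141, 0.0, 0.289]
contact_force: [-0.9, 0.3, -0.9]
opening: 0.312
grasp_force: 26.7
```

```bash
python3 to.py 415.4,-139,49,.289; python3 - <<'E'
from h import *
im,d=grab_frame("scene"); cv2.imwrite("pics/s2.png",cv2.resize(im[150:310,240:440,::-1],None,fx=3,fy=3))
E
```

```text
t 4.08 p [ 415.2 -139.4   69. ] rpy [-3.141  0.     0.289] op 26.7 gf 26.7 F [-0.9  0.3 -0.9]
415.4,-139,49,.289 turn [-0.  0. -0.] shift [ 0.0003 -0.0004  0.02  ]
```

View pics/s2.png

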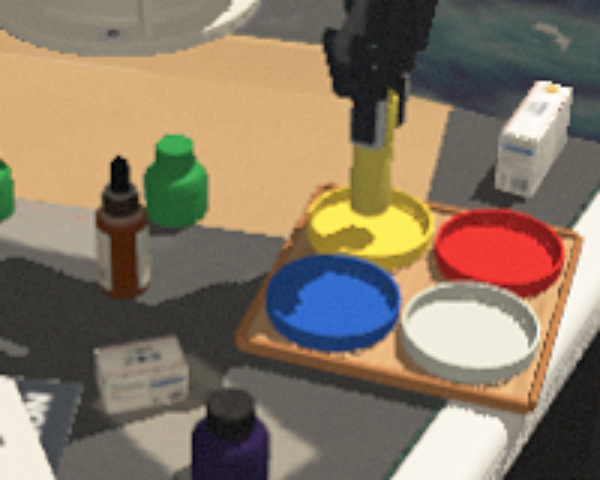

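The glue is upright over the yellow dish at crop (370,212), about centred. Lowering it and letting go.

Scaled: 0.0195 m / 0.75 = 0.026, 0.016 m / 0.75 = 0.0213.

Call:
{"op": "move_arm", "data": {
  "motion": [
    [0, 0, 0, 0, 0, 0.0133, 0.01],
    [0, 0, 0, 0, 0, 0.0213, 0.01],
    [0, 0, 0, 0, 0, 0.026, 0.01],
    [0, 0, 0, 0, 0, 0.026, 0.01]
  ]
}}

```text
clock: 4.62
eef_pos: [415.1, -139.4, 49.2]
tcp_rot: [-3.141, 0.001, 0.289]
contact_force: [0.7, 0.1, -0.7]
opening: 0.311
grasp_force: 26.7
```

Scaled: -0.11 m / 0.75 = -0.1467, 0.001 m / 0.75 = 0.0013.

Call:
{"op": "move_arm", "data": {
  "motion": [
    [0, 0, 0, 0, 0, 0.0013, 0.01],
    [0, 0, 0, 0, 0, 0.0013, 0.03],
    [0, 0, 0, 0, 0, 0.0013, 0.05],
    [0, 0, 0, 0, 0, 0.0013, 0.06],
    [0, 0, 0, 0, 0, -0.04, 0.06],
    [0, 0, 0, 0, 0, -0.0933, 0.06],
    [0, 0, 0, 0, 0, -0.1467, 0.085],
    [0, 0, 0, 0, 0, -0.1467, 0.085]
  ]
}}

```text
clock: 5.62
eef_pos: [417.4, -140.2, 162.2]
tcp_rot: [3.138, -0.005, 0.289]
contact_force: [-0.2, -0.3, -0.4]
opening: 0.996
grasp_force: 0.0
```

```bash
python3 to.py 418.3,-346,160,1.056 418.3,-346,2,1.056; python3 - <<'E'
from h import *
im,d=grab_frame("scene"); W=cloud(camera_params("scene"),d).reshape(-1,3)
w=W[np.hypot(W[:,0]-415,W[:,1]+139)<38]; t=w[w[:,2]>35]; print(t[:,2].max(),rect(t[:,:2]),rect(t[t[:,2]<60][:,:2]),rect(t[t[:,2]>98][:,:2]))
E
```

```text
t 5.62 p [ 417.4 -140.2  162.2] rpy [ 3.138 -0.005  0.289] op 85.0 gf 0.0 F [-0.2 -0.3 -0.4]
418.3,-346,160,1.056 turn [ 0.005 -0.003 -0.767] shift [-0.0577  0.1975  0.0026]
418.3,-346,2,1.056 turn [ 0.005 -0.003 -0.767] shift [-0.0585  0.197   0.1606]
456.97663893571814 (array([ 420.2, -142. ]), array([74.3, 63.8]), 68.3) (array([ 419.3, -146.5]), array([24.8, 14.5]), 43.8) (array([ 420.2, -142. ]), array([74.3, 63.8]), 68.3)
```

Scaled: 0.1975 m / 0.75 = 0.2633, 0.003 m / 0.75 = 0.004, -0.767 rad / 1.5708 = -0.4883.

Call:
{"op": "move_arm", "data": {
  "motion": [
    [0, 0, -0.0955, -0.0187, 0.0667, 0, 0.085],
    [0, 0, -0.191, -0.0373, 0.1333, 0, 0.085],
    [0, 0, -0.2865, -0.056, 0.2, 0, 0.085],
    [0, 0, -0.382, -0.0733, 0.2533, 0, 0.085],
    [0, 0, -0.4883, -0.0773, 0.2633, 0.004, 0.085],
    [0, 0, -0.4883, -0.0773, 0.2633, 0.0667, 0.085],
    [0, 0, -0.4883, -0.0773, 0.2633, 0.1067, 0.085],
    [0, 0, -0.4883, -0.0773, 0.2633, 0.1067, 0.085]
  ]
}}

```text
clock: 6.68
eef_pos: [413.6, -343.4, 76.2]
tcp_rot: [-3.135, -0.001, 1.056]
contact_force: [0.3, 0.0, -0.9]
opening: 0.996
grasp_force: 0.0
```

```bash
python3 to.py 418.3,-346,2,1.056; python3 - <<'E'
from h import *
im,d=grab_frame("scene"); W=cloud(camera_params("scene"),d).reshape(-1,3)
w=W[np.hypot(W[:,0]-415,W[:,1]+139)<38]; t=w[w[:,2]>35]; print(t[:,2].max(),rect(t[:,:2]),rect(t[t[:,2]<60][:,:2]),rect(t[t[:,2]>98][:,:2]))
im,d=grab_frame("wrist"); W=cloud(camera_params("wrist"),d).reshape(-1,3)
for x,y,z0,z1,r in ((418,-346,25,35,38),(506,-358,52,60,25),(561,-436,58,70,25)):
    t=W[(np.hypot(W[:,0]-x,W[:,1]-y)<r)&(W[:,2]>z0)&(W[:,2]<z1)]; print(len(t),rect(t[:,:2]) if len(t)>5 else 0)
E
```

```text
t 6.67 p [ 413.6 -343.4   76.2] rpy [-3.135e+00 -1.000e-03  1.056e+00] op 85.0 gf 0.0 F [ 0.3  0.  -0.9]
418.3,-346,2,1.056 turn [-0.007 -0.001 -0.   ] shift [-0.      0.0058  0.0741]
102.38813914671812 (array([ 414.5, -141.8]), array([26.7, 28.5]), 78.0) (array([ 418.6, -146. ]), array([24.7, 15.6]), 42.4) (array([ 413.6, -141.7]), array([26.6, 26.6]), 78.0)
4399 (array([ 417.6, -345.8]), array([50.7, 30.9]), 61.9)
2445 (array([ 505.8, -358.4]), array([26.9, 27.5]), 47.3)
402 (array([ 552.9, -432.1]), array([20.7,  7.5]), 64.8)
```

Scaled: 0.068 m / 0.75 = 0.0907, 0.05 m / 0.75 = 0.0667, -0.006 rad / 1.5708 = -0.0038.

Call:
{"op": "move_arm", "data": {
  "motion": [
    [-0.0038, 0, 0, 0, 0.0073, 0.0267, 0.085],
    [-0.0038, 0, 0, 0, 0.0073, 0.0667, 0.085],
    [-0.0038, 0, 0, 0, 0.0073, 0.0907, 0.085],
    [-0.0038, 0, 0, 0, 0.0073, 0.0907, 0.085]
  ]
}}

```text
clock: 7.28
eef_pos: [420.4, -347.7, 11.1]
tcp_rot: [3.137, -0.0, 1.056]
contact_force: [-0.6, 0.0, 0.3]
opening: 0.997
grasp_force: 0.0
```

```bash
python3 to.py 418,-346,2,1.056
```

```text
t 7.28 p [ 420.4 -347.7   11.1] rpy [ 3.137 -0.     1.056] op 85.1 gf 0.0 F [-0.6  0.   0.3]
418,-346,2,1.056 turn [ 0.005 -0.    -0.   ] shift [ 0.0003 -0.003   0.0091]
```

Scaled: 0.009 m / 0.75 = 0.012, 0.006 m / 0.75 = 0.008, 0.005 rad / 1.5708 = 0.0032.

Call:
{"op": "move_arm", "data": {
  "motion": [
    [0.0032, 0, 0, 0, -0.004, 0.008, 0.085],
    [0.0032, 0, 0, 0, -0.004, 0.012, 0.06],
    [0.0032, 0, 0, 0, -0.004, 0.012, 0.045],
    [0.0032, 0, 0, 0, -0.004, 0.012, 0.03],
    [0.0032, 0, 0, 0, -0.004, 0.012, 0.015],
    [0.0032, 0, 0, 0, -0.004, 0.012, 0.015],
    [0.0032, 0, 0, 0, -0.004, 0.012, 0.015]
  ],
  "grip_force": 22
}}

```text
clock: 8.15
eef_pos: [418.2, -346.6, 2.5]
tcp_rot: [3.141, 0.0, 1.056]
contact_force: [-0.5, -0.3, 0.3]
opening: 0.173
grasp_force: 0.0
```

```bash
python3 to.py 418,-346,110,1.056 533.1,-179.5,110,1.056
```

```text
t 8.15 p [ 418.2 -346.6    2.5] rpy [3.141 0.    1.056] op 14.8 gf 0.0 F [-0.5 -0.3  0.3]
418,-346,110,1.056 turn [ 0.001  0.    -0.   ] shift [ 0.0004 -0.0004 -0.1075]
533.1,-179.5,110,1.056 turn [ 0.001  0.    -0.   ] shift [ 0.202   0.0178 -0.1075]
```

```bash
python3 - <<'E'
from h import *
im,d=grab_frame("scene"); cv2.imwrite("pics/s3.png",cv2.resize(im[180:330,220:400,::-1],None,fx=4,fy=4)[:600])
im,d=grab_frame("wrist"); cv2.imwrite("pics/w3.png",im[...,::-1])
E
```

```text
(no output)
```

View pics/s3.png

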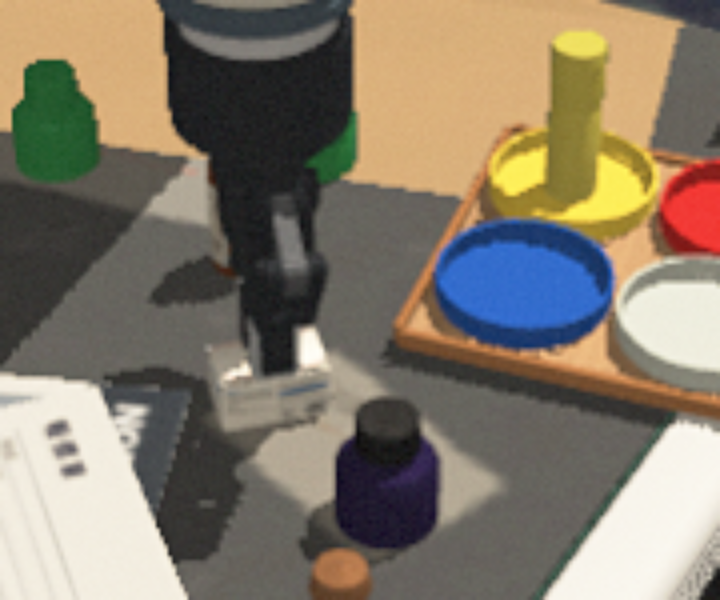

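View pics/w3.png

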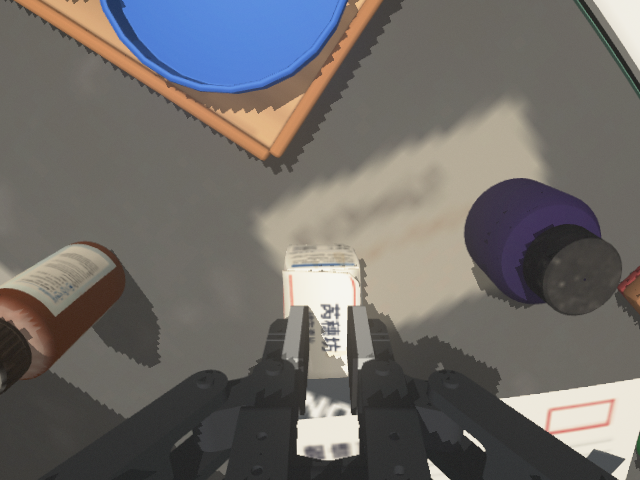

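The scene crop shows the fingers at (275,365) on the carton's near edge. The wrist view shows the carton at (320,310), ahead of the fingers, which closed empty. I'll measure where it is now.

```bash
python3 - <<'E'
from h import *
P=camera_params("wrist"); im,d=grab_frame("wrist"); W=cloud(P,d)
p=sensors.sense()["eef_pos"]; T=np.linalg.inv(P["world_from_camera"])
for z in (0,25):
    c=T[:3,:3]@(p+[0,0,z])+T[:3,3]; uv=cv2.projectPoints(c[None],np.zeros(3),np.zeros(3),P["camera_matrix"],np.array([P["k1"],0,0,0.]))[0]; print(z,uv.ravel().round())
for v in range(240,420,12): print(v,[tuple(W[v,u].round(0)) for u in (295,325,350)])
for n,o in(("scene",0),("side",4)):
    im,d=grab_frame(n); V=cloud(camera_params(n),d).reshape(-1,3)
    hs=cv2.cvtColor(im,cv2.COLOR_RGB2HSV).reshape(-1,3)
    t=V[(np.hypot(V[:,0]-418,V[:,1]+346)<70)&(V[:,2]>24+o)&(V[:,2]<34+o)&(hs[:,2]>130)&(hs[:,1]<60)]; print(n,len(t),rect(t[:,:2]) if len(t)>5 else 0)
E
```

```text
0 [328. 298.]
25 [328. 327.]
240 [(np.float64(419.0), np.float64(-316.0), np.float64(-1.0)), (np.float64(430.0), np.float64(-323.0), np.float64(-1.0)), (np.float64(440.0), np.float64(-328.0), np.float64(-1.0))]
252 [(np.float64(419.0), np.float64(-318.0), np.float64(11.0)), (np.float64(430.0), np.float64(-323.0), np.float64(13.0)), (np.float64(439.0), np.float64(-329.0), np.float64(12.0))]
264 [(np.float64(419.0), np.float64(-319.0), np.float64(22.0)), (np.float64(430.0), np.float64(-324.0), np.float64(25.0)), (np.float64(438.0), np.float64(-329.0), np.float64(24.0))]
276 [(np.float64(418.0), np.float64(-321.0), np.float64(28.0)), (np.float64(428.0), np.float64(-327.0), np.float64(28.0)), (np.float64(437.0), np.float64(-331.0), np.float64(29.0))]
288 [(np.float64(416.0), np.float64(-325.0), np.float64(29.0)), (np.float64(426.0), np.float64(-331.0), np.float64(29.0)), (np.float64(434.0), np.float64(-335.0), np.float64(30.0))]
300 [(np.float64(413.0), np.float64(-330.0), np.float64(27.0)), (np.float64(423.0), np.float64(-335.0), np.float64(28.0)), (np.float64(432.0), np.float64(-339.0)
[... 1081 characters left out ...]
t64(-351.0), np.float64(55.0))]
384 [(np.float64(414.0), np.float64(-336.0), np.float64(72.0)), (np.float64(393.0), np.float64(-389.0), np.float64(-1.0)), (np.float64(422.0), np.float64(-355.0), np.float64(56.0))]
396 [(np.float64(412.0), np.float64(-338.0), np.float64(74.0)), (np.float64(389.0), np.float64(-396.0), np.float64(-0.0)), (np.float64(420.0), np.float64(-358.0), np.float64(58.0))]
408 [(np.float64(410.0), np.float64(-342.0), np.float64(74.0)), (np.float64(385.0), np.float64(-403.0), np.float64(-1.0)), (np.float64(397.0), np.float64(-408.0), np.float64(1.0))]
scene 180 (array([ 418.6, -347.4]), array([49.5, 32.2]), 62.3)
side 58 (array([ 424.6, -332.4]), array([26.4, 28.8]), 56.0)
```

The carton hasn't moved, and the visible fingers end at about z=29. I suspect the real fingertips are higher than the TCP suggests, so I'll lift and measure them directly.

Scaled: -0.08 m / 0.75 = -0.1067, -0.06 m / 0.75 = -0.08.

Call:
{"op": "move_arm", "data": {
  "motion": [
    [0, 0, 0, 0, 0, -0.04, 0.015],
    [0, 0, 0, 0, 0, -0.08, 0.015],
    [0, 0, 0, 0, 0, -0.1067, 0.034],
    [0, 0, 0, 0, 0, -0.1067, 0.034],
    [0, 0, 0, 0, 0, -0.1067, 0.034],
    [0, 0, 0, 0, 0, -0.1067, 0.034]
  ]
}}

```text
clock: 9.15
eef_pos: [417.5, -346.1, 81.4]
tcp_rot: [-3.141, -0.0, 1.056]
contact_force: [-0.4, 0.3, -1.6]
opening: 0.397
grasp_force: 0.0
```

```bash
python3 - <<'E'
from h import *
s=sensors.sense(); p=s["eef_pos"]; print(p,s["opening"]*85.4)
for n in ("scene","side"):
    im,d=grab_frame(n); V=cloud(camera_params(n),d).reshape(-1,3)
    t=V[(np.hypot(V[:,0]-p[0],V[:,1]-p[1])<60)&(V[:,2]>40)&(V[:,2]<200)]; print(n,len(t),np.percentile(t[:,2],[0,1,3,10]).round(1), t[t[:,2]<np.percentile(t[:,2],1)].mean(0).round(1))
    if n=="scene": cv2.imwrite("pics/s4.png",cv2.resize(im[160:310,220:400,::-1],None,fx=4,fy=4)[:600])
E
```

```text
[ 417.52745786 -346.05695707   81.36458729] 33.942669066254744
scene 731 [105.7 108.3 111.1 117.9] [ 428.1 -355.6  107.2]
side 742 [108.2 112.8 117.  127.9] [ 424.  -346.3  110.5]
```

View pics/s4.png

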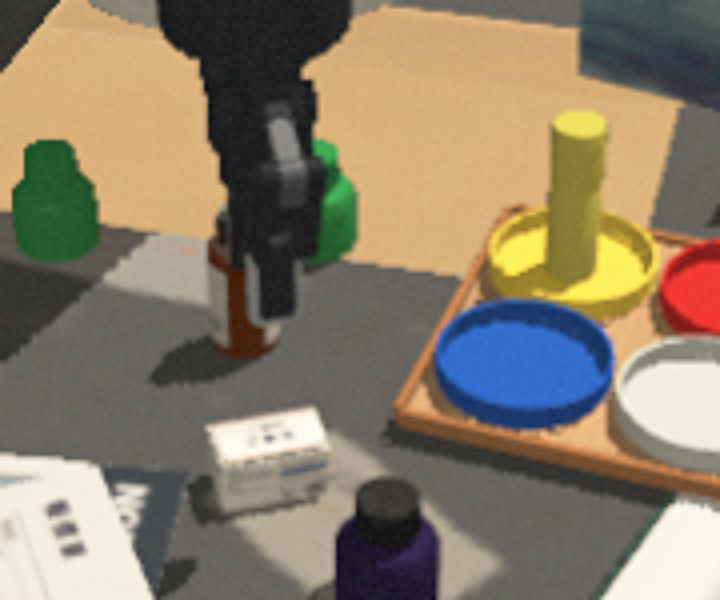

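The crop shows the carton still standing upright at (268,460). The fingertips are at z≈106 with the TCP reading 81, so the real tips sit about 24 mm above the reported TCP. I'll correct by commanding lower.

Scaled: 0.09 m / 0.75 = 0.12, 0.08 m / 0.75 = 0.1067.

Call:
{"op": "move_arm", "data": {
  "motion": [
    [0, 0, 0, 0, 0, 0, 0.085],
    [0, 0, 0, 0, 0, 0, 0.085],
    [0, 0, 0, 0, 0, 0.04, 0.085],
    [0, 0, 0, 0, 0, 0.08, 0.085],
    [0, 0, 0, 0, 0, 0.1067, 0.085],
    [0, 0, 0, 0, 0, 0.12, 0.085],
    [0, 0, 0, 0, 0, 0.12, 0.085]
  ]
}}

```text
clock: 10.12
eef_pos: [418.0, -346.4, -7.9]
tcp_rot: [3.141, -0.0, 1.056]
contact_force: [-0.2, -0.1, 1.0]
opening: 0.998
grasp_force: 0.0
```

```bash
python3 to.py 418,-346,-19,1.056
```

```text
t 10.12 p [ 418.  -346.4   -7.9] rpy [ 3.141 -0.     1.056] op 85.2 gf 0.0 F [-0.2 -0.1  1. ]
418,-346,-19,1.056 turn [ 0. -0. -0.] shift [ 0.0004 -0.0002  0.0111]
```

Scaled: 0.011 m / 0.75 = 0.0147, 0.006 m / 0.75 = 0.008.

Call:
{"op": "move_arm", "data": {
  "motion": [
    [0, 0, 0, 0, 0, 0.008, 0.085],
    [0, 0, 0, 0, 0, 0.0147, 0.07],
    [0, 0, 0, 0, 0, 0.0147, 0.055],
    [0, 0, 0, 0, 0, 0.0147, 0.045],
    [0, 0, 0, 0, 0, 0.0147, 0.035],
    [0, 0, 0, 0, 0, 0.0147, 0.02],
    [0, 0, 0, 0, 0, 0.0147, 0.02],
    [0, 0, 0, 0, 0, 0.0147, 0.02]
  ],
  "grip_force": 22
}}

```text
clock: 11.12
eef_pos: [418.4, -346.8, -18.3]
tcp_rot: [3.14, 0.0, 1.056]
contact_force: [-0.5, 0.4, 5.4]
opening: 0.383
grasp_force: 23.0
```

```bash
python3 to.py 418,-346,80,1.056 533.1,-179.5,80,1.056
```

```text
t 11.12 p [ 418.4 -346.8  -18.3] rpy [3.14  0.    1.056] op 32.7 gf 23.0 F [-0.5  0.4  5.4]
418,-346,80,1.056 turn [ 0.002  0.    -0.   ] shift [ 0.0004 -0.0006 -0.0983]
533.1,-179.5,80,1.056 turn [ 0.002  0.    -0.   ] shift [ 0.202   0.0176 -0.0983]
```

Scaled: 0.202 m / 0.75 = 0.2693, 0.19 m / 0.75 = 0.2533.

Call:
{"op": "move_arm", "data": {
  "motion": [
    [0, 0, 0, 0, 0, -0.0267, 0.02],
    [0, 0, 0, 0, 0, -0.08, 0.02],
    [0, 0, 0, 0, 0, -0.1307, 0.02],
    [0, 0, 0, 0.0667, 0.006, -0.1307, 0.02],
    [0, 0, 0, 0.1333, 0.012, -0.1307, 0.02],
    [0, 0, 0, 0.2, 0.018, -0.1307, 0.02],
    [0, 0, 0, 0.2533, 0.0227, -0.1307, 0.02],
    [0, 0, 0, 0.2693, 0.0235, -0.1307, 0.02]
  ]
}}

```text
clock: 12.12
eef_pos: [533.8, -177.7, 79.2]
tcp_rot: [3.141, -0.0, 1.058]
contact_force: [-0.1, -0.2, -0.3]
opening: 0.387
grasp_force: 22.4
```

Scaled: 0.06 m / 0.75 = 0.08, 0.05 m / 0.75 = 0.0667.

Call:
{"op": "move_arm", "data": {
  "motion": [
    [0, 0, 0, 0, 0, 0.04, 0.02],
    [0, 0, 0, 0, 0, 0.0667, 0.02],
    [0, 0, 0, 0, 0, 0.08, 0.02],
    [0, 0, 0, 0, 0, 0.08, 0.02]
  ]
}}

```text
clock: 12.62
eef_pos: [532.2, -179.8, 18.9]
tcp_rot: [-3.141, 0.0, 1.055]
contact_force: [-0.1, -0.1, -0.1]
opening: 0.388
grasp_force: 22.4
```

```bash
python3 to.py 533.1,-179.5,-2,1.056;  python3 - <<'E'
from h import *
im,d=grab_frame("scene"); cv2.imwrite("pics/s5.png",cv2.resize(im[170:300,300:450,::-1],None,fx=4,fy=4))
V=cloud(camera_params("scene"),d); h=cv2.cvtColor(im,cv2.COLOR_RGB2HSV)
t=V[(np.hypot(V[...,0]-533,V[...,1]+179)<45)&(V[...,2]>32)&(V[...,2]<80)&(h[...,2]>110)&(h[...,1]<70)]; print(len(t),rect(t[:,:2]),np.percentile(t[:,2],[1,99]))
E
```

```text
t 12.62 p [ 532.2 -179.8   18.9] rpy [-3.141  0.     1.055] op 33.2 gf 22.4 F [-0.1 -0.1 -0.1]
533.1,-179.5,-2,1.056 turn [-0.     0.    -0.001] shift [0.0007 0.0006 0.0209]
369 (array([ 533.3, -190.2]), array([53. , 41.8]), 7.4) [36.98371462 73.57869116]
```

View pics/s5.png

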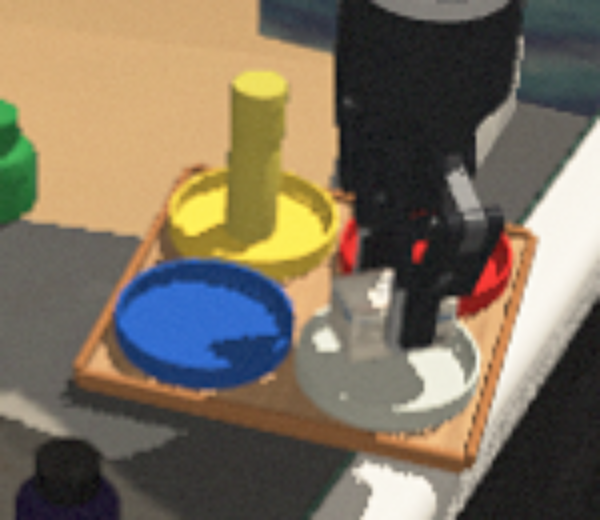

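The carton hangs level over the white dish at crop (395,320), with its bottom at z≈37. Lowering.

Scaled: 0.0205 m / 0.75 = 0.0273, 0.02 m / 0.75 = 0.0267.

Call:
{"op": "move_arm", "data": {
  "motion": [
    [0, 0, 0, 0.0007, 0, 0.0133, 0.02],
    [0, 0, 0, 0.0007, 0, 0.0227, 0.02],
    [0, 0, 0, 0.0007, 0, 0.0267, 0.02],
    [0, 0, 0, 0.0007, 0, 0.0273, 0.02],
    [0, 0, 0, 0.0007, 0, 0.0273, 0.02]
  ]
}}

```text
clock: 13.3
eef_pos: [533.4, -179.0, -0.9]
tcp_rot: [3.14, -0.0, 1.056]
contact_force: [0.1, 0.5, -1.3]
opening: 0.386
grasp_force: 22.4
```

Scaled: -0.15 m / 0.75 = -0.2, -0.1 m / 0.75 = -0.1333.

Call:
{"op": "move_arm", "data": {
  "motion": [
    [0, 0, 0, 0, 0, 0.0016, 0.02],
    [0, 0, 0, 0, 0, 0.0016, 0.038],
    [0, 0, 0, 0, 0, 0.0016, 0.041],
    [0, 0, 0, 0, 0, 0.0016, 0.041],
    [0, 0, 0, 0, 0, -0.02, 0.041],
    [0, 0, 0, 0, 0, -0.06, 0.045],
    [0, 0, 0, 0, 0, -0.1333, 0.06],
    [0, 0, 0, 0, 0, -0.2, 0.085]
  ]
}}

```text
clock: 14.3
eef_pos: [533.2, -179.0, 151.8]
tcp_rot: [3.14, -0.0, 1.056]
contact_force: [1.1, -0.2, 0.1]
opening: 0.891
grasp_force: 0.0
```

```bash
python3 to.py 506,-358.4,130,.289
```

```text
t 14.30 p [ 533.2 -179.   151.8] rpy [ 3.14  -0.     1.056] op 76.1 gf 0.0 F [ 1.1 -0.2  0.1]
506,-358.4,130,.289 turn [ 0.002 -0.001  0.767] shift [-0.1695  0.0647  0.0219]
```

```bash
python3 to.py 506,-358.4,100,1.571; python3 - <<'E'
from h import *
im,d=grab_frame("scene"); V=cloud(camera_params("scene"),d)
r=np.hypot(V[...,0]-533,V[...,1]+179)
t=V[(r<37)&(V[...,2]>40)&(V[...,2]<60)]; print(len(t),rect(t[:,:2]),np.percentile(t[:,2],[1,50,99]))
E
```

```text
t 14.30 p [ 533.2 -179.   151.8] rpy [ 3.14  -0.     1.056] op 76.1 gf 0.0 F [ 1.1 -0.2  0.1]
506,-358.4,100,1.571 turn [ 0.002  0.    -0.515] shift [-0.1695  0.0646  0.0519]
303 (array([ 534.7, -182.5]), array([51.3, 32.7]), 57.3) [40.19537688 43.3693329  45.80365124]
```

The carton stands in the white dish: its top is at 46 mm as expected and it is about 3 mm off centre. Ink bottle next.

Scaled: -0.1695 m / 0.75 = -0.226, 0.0646 m / 0.75 = 0.0861, -0.515 rad / 1.5708 = -0.3279.

Call:
{"op": "move_arm", "data": {
  "motion": [
    [0, 0, -0.0637, -0.0533, 0.02, 0, 0.085],
    [0, 0, -0.1273, -0.1067, 0.04, 0, 0.085],
    [0, 0, -0.191, -0.16, 0.06, 0, 0.085],
    [0, 0, -0.2546, -0.2067, 0.08, 0.0267, 0.085],
    [0, 0, -0.3279, -0.226, 0.0861, 0.0667, 0.085],
    [0, 0, -0.3279, -0.226, 0.0861, 0.0667, 0.085],
    [0, 0, -0.3279, -0.226, 0.0861, 0.0693, 0.085],
    [0, 0, -0.3279, -0.226, 0.0861, 0.0693, 0.085]
  ]
}}

```text
clock: 15.35
eef_pos: [506.7, -357.8, 98.4]
tcp_rot: [3.139, 0.001, 1.57]
contact_force: [0.2, 0.4, 1.2]
opening: 0.995
grasp_force: 0.0
```

```bash
python3 to.py 506,-358.4,-9,1.571
```

```text
t 15.35 p [ 506.7 -357.8   98.4] rpy [3.139e+00 1.000e-03 1.570e+00] op 85.0 gf 0.0 F [0.2 0.4 1.2]
506,-358.4,-9,1.571 turn [ 0.002  0.001 -0.001] shift [-0.0004 -0.001   0.1074]
```

Scaled: 0.107 m / 0.75 = 0.1427, -0.001 m / 0.75 = -0.0013.

Call:
{"op": "move_arm", "data": {
  "motion": [
    [0, 0, 0, 0, -0.0013, 0.0533, 0.085],
    [0, 0, 0, 0, -0.0013, 0.1067, 0.085],
    [0, 0, 0, 0, -0.0013, 0.1427, 0.085],
    [0, 0, 0, 0, -0.0013, 0.1427, 0.065],
    [0, 0, 0, 0, -0.0013, 0.1427, 0.05],
    [0, 0, 0, 0, -0.0013, 0.1427, 0.035],
    [0, 0, 0, 0, -0.0013, 0.1427, 0.03],
    [0, 0, 0, 0, -0.0013, 0.1427, 0.03]
  ],
  "grip_force": 30
}}

```text
clock: 16.35
eef_pos: [506.4, -359.0, -7.9]
tcp_rot: [3.138, 0.002, 1.571]
contact_force: [0.3, 1.6, 7.4]
opening: 0.501
grasp_force: 30.9
```

```bash
python3 to.py 454,-218,90,1.571
```

```text
t 16.35 p [ 506.4 -359.    -7.9] rpy [3.138e+00 2.000e-03 1.571e+00] op 42.8 gf 30.9 F [0.3 1.6 7.4]
454,-218,90,1.571 turn [ 0.004  0.002 -0.   ] shift [ 0.1408 -0.0521 -0.0984]
```

Scaled: 0.1408 m / 0.75 = 0.1877, -0.0521 m / 0.75 = -0.0695.

Call:
{"op": "move_arm", "data": {
  "motion": [
    [0, 0, 0, 0, 0, -0.0267, 0.03],
    [0, 0, 0, 0, 0, -0.08, 0.03],
    [0, 0, 0, 0, 0, -0.1307, 0.03],
    [0, 0, 0, 0.06, -0.0213, -0.1307, 0.03],
    [0, 0, 0, 0.12, -0.044, -0.1307, 0.03],
    [0, 0, 0, 0.1733, -0.064, -0.1307, 0.03],
    [0, 0, 0, 0.1877, -0.0695, -0.1307, 0.03],
    [0, 0, 0, 0.1877, -0.0695, -0.1307, 0.03]
  ]
}}

```text
clock: 17.35
eef_pos: [453.5, -217.6, 89.2]
tcp_rot: [3.139, 0.002, 1.572]
contact_force: [-0.4, -0.5, -0.7]
opening: 0.493
grasp_force: 30.9
```

```bash
python3 to.py 454,-218,8.1,1.571
```

```text
t 17.35 p [ 453.5 -217.6   89.2] rpy [3.139e+00 2.000e-03 1.572e+00] op 42.1 gf 30.9 F [-0.4 -0.5 -0.7]
454,-218,8.1,1.571 turn [0.003 0.002 0.001] shift [-0.0003  0.0003  0.0811]
```

Scaled: 0.08 m / 0.75 = 0.1067, 0.079 m / 0.75 = 0.1053.

Call:
{"op": "move_arm", "data": {
  "motion": [
    [0, 0, 0, 0, 0, 0.04, 0.03],
    [0, 0, 0, 0, 0, 0.0733, 0.03],
    [0, 0, 0, 0, 0, 0.096, 0.03],
    [0, 0, 0, 0, 0, 0.1053, 0.03],
    [0, 0, 0, 0, 0, 0.1067, 0.03],
    [0, 0, 0, 0, 0, 0.1067, 0.03]
  ]
}}

```text
clock: 18.1
eef_pos: [453.5, -218.0, 8.3]
tcp_rot: [3.14, 0.001, 1.571]
contact_force: [0.1, -0.2, -0.4]
opening: 0.5
grasp_force: 31.1
```

Scaled: -0.12 m / 0.75 = -0.16, 0.001 m / 0.75 = 0.0013.

Call:
{"op": "move_arm", "data": {
  "motion": [
    [0, 0, 0, 0, 0, 0.0013, 0.03],
    [0, 0, 0, 0, 0, 0.0013, 0.05],
    [0, 0, 0, 0, 0, 0.0013, 0.06],
    [0, 0, 0, 0, 0, 0.0013, 0.06],
    [0, 0, 0, 0, 0, -0.04, 0.065],
    [0, 0, 0, 0, 0, -0.1067, 0.085],
    [0, 0, 0, 0, 0, -0.16, 0.085],
    [0, 0, 0, 0, 0, -0.16, 0.085]
  ]
}}

```text
clock: 19.1
eef_pos: [454.8, -218.5, 130.9]
tcp_rot: [3.135, 0.003, 1.571]
contact_force: [-0.4, -0.3, 0.8]
opening: 0.997
grasp_force: 0.0
```

```bash
python3 to.py 561,-436,110,1.9; python3 - <<'E'
from h import *
im,d=grab_frame("scene"); V=cloud(camera_params("scene"),d)
for x,y,r,z0,z1 in ((454,-218,30,66,80),(561,-436,30,58,70)):
    t=V[(np.hypot(V[...,0]-x,V[...,1]-y)<r)&(V[...,2]>z0)&(V[...,2]<z1)]; print(len(t),rect(t[:,:2]),t[:,2].max())
E
```

```text
t 19.10 p [ 454.8 -218.5  130.9] rpy [3.135e+00 3.000e-03 1.571e+00] op 85.2 gf 0.0 F [-0.4 -0.3  0.8]
561,-436,110,1.9 turn [ 0.006  0.004 -0.329] shift [-0.2174  0.106   0.0223]
123 (array([ 455.4, -218.5]), array([23.9, 27.6]), 43.2) 73.14960069198673
151 (array([ 560.8, -436.8]), array([20.5, 22.2]), 80.8) 65.84148732118615
```

Ink is in place, with its top at 73 mm. Stamp next.

Scaled: -0.2174 m / 0.75 = -0.2899, 0.106 m / 0.75 = 0.1413.

Call:
{"op": "move_arm", "data": {
  "motion": [
    [0, 0, 0, -0.0667, 0.032, 0, 0.085],
    [0, 0, 0, -0.1333, 0.064, 0, 0.085],
    [0, 0, 0, -0.2, 0.096, 0, 0.085],
    [0, 0, 0, -0.2667, 0.1293, 0.0133, 0.085],
    [0, 0, 0, -0.2899, 0.1413, 0.04, 0.085],
    [0, 0, 0, -0.2899, 0.1413, 0.0667, 0.085],
    [0, 0, 0, -0.2899, 0.1413, 0.0667, 0.085],
    [0, 0, 0, -0.2899, 0.1413, 0.0667, 0.085]
  ]
}}

```text
clock: 20.15
eef_pos: [558.5, -433.9, 78.2]
tcp_rot: [3.141, -0.0, 1.571]
contact_force: [0.5, 0.3, -0.0]
opening: 0.994
grasp_force: 0.0
```

```bash
python3 to.py 561,-436.5,4,1.571
```

```text
t 20.15 p [ 558.5 -433.9   78.2] rpy [ 3.141 -0.     1.571] op 84.9 gf 0.0 F [ 0.5  0.3 -0. ]
561,-436.5,4,1.571 turn [ 0. -0.  0.] shift [-0.0026  0.0024  0.0742]
```

Scaled: 0.074 m / 0.75 = 0.0987, -0.0026 m / 0.75 = -0.0035.

Call:
{"op": "move_arm", "data": {
  "motion": [
    [0, 0, 0, -0.0035, 0.0032, 0.04, 0.085],
    [0, 0, 0, -0.0035, 0.0032, 0.08, 0.085],
    [0, 0, 0, -0.0035, 0.0032, 0.0987, 0.075],
    [0, 0, 0, -0.0035, 0.0032, 0.0987, 0.055],
    [0, 0, 0, -0.0035, 0.0032, 0.0987, 0.035],
    [0, 0, 0, -0.0035, 0.0032, 0.0987, 0.02],
    [0, 0, 0, -0.0035, 0.0032, 0.0987, 0.01],
    [0, 0, 0, -0.0035, 0.0032, 0.0987, 0.01]
  ],
  "grip_force": 25
}}

```text
clock: 21.15
eef_pos: [561.9, -438.2, 5.6]
tcp_rot: [3.139, 0.002, 1.571]
contact_force: [-2.2, 0.5, 7.5]
opening: 0.258
grasp_force: 24.3
```

```bash
python3 to.py 494.5,-100.4,110,1.571
```

```text
t 21.15 p [ 561.9 -438.2    5.6] rpy [3.139e+00 2.000e-03 1.571e+00] op 22.1 gf 24.3 F [-2.2  0.5  7.5]
494.5,-100.4,110,1.571 turn [ 0.002  0.002 -0.   ] shift [ 0.3376 -0.0672 -0.1051]
```

Scaled: 0.24 m / 0.75 = 0.32, 0.2 m / 0.75 = 0.2667.

Call:
{"op": "move_arm", "data": {
  "motion": [
    [0, 0, 0, 0, 0, -0.0267, 0.01],
    [0, 0, 0, 0, 0, -0.08, 0.01],
    [0, 0, 0, 0, 0, -0.14, 0.01],
    [0, 0, 0, 0.0667, -0.0133, -0.14, 0.01],
    [0, 0, 0, 0.1333, -0.0267, -0.14, 0.01],
    [0, 0, 0, 0.2, -0.04, -0.14, 0.01],
    [0, 0, 0, 0.2667, -0.0533, -0.14, 0.01],
    [0, 0, 0, 0.32, -0.064, -0.14, 0.01]
  ]
}}

```text
clock: 22.15
eef_pos: [513.0, -195.8, 110.3]
tcp_rot: [3.139, 0.001, 1.571]
contact_force: [0.4, -0.2, 0.5]
opening: 0.26
grasp_force: 24.6
```

```bash
python3 to.py 494.8,-101.9,110,1.571 494.8,-101.9,41.6,1.571
```

```text
t 22.15 p [ 513.  -195.8  110.3] rpy [3.139e+00 1.000e-03 1.571e+00] op 22.2 gf 24.6 F [ 0.4 -0.2  0.5]
494.8,-101.9,110,1.571 turn [0.002 0.001 0.   ] shift [ 0.0939 -0.0181  0.0002]
494.8,-101.9,41.6,1.571 turn [0.002 0.001 0.   ] shift [ 0.094  -0.0183  0.0686]
```

Scaled: 0.094 m / 0.75 = 0.1253, 0.085 m / 0.75 = 0.1133.

Call:
{"op": "move_arm", "data": {
  "motion": [
    [0, 0, 0, 0.06, -0.012, 0, 0.01],
    [0, 0, 0, 0.1133, -0.0213, 0, 0.01],
    [0, 0, 0, 0.1253, -0.0243, 0, 0.01],
    [0, 0, 0, 0.1253, -0.0243, 0.04, 0.01],
    [0, 0, 0, 0.1253, -0.0243, 0.0733, 0.01],
    [0, 0, 0, 0.1253, -0.0243, 0.0907, 0.01],
    [0, 0, 0, 0.1253, -0.0243, 0.0907, 0.01],
    [0, 0, 0, 0.1253, -0.0243, 0.0907, 0.01]
  ]
}}

```text
clock: 23.15
eef_pos: [495.8, -103.9, 41.7]
tcp_rot: [3.14, 0.001, 1.571]
contact_force: [0.2, 0.6, -0.3]
opening: 0.257
grasp_force: 24.6
```

```bash
python3 to.py 494.8,-101.9,21.6,1.571;  python3 - <<'E'
from h import *
im,d=grab_frame("scene"); cv2.imwrite("pics/s6.png",cv2.resize(im[150:300,310:450,::-1],None,fx=4,fy=4))
V=cloud(camera_params("scene"),d); h=cv2.cvtColor(im,cv2.COLOR_RGB2HSV)
t=V[(np.hypot(V[...,0]-495,V[...,1]+101)<45)&(V[...,2]>38)&(V[...,2]<58)&(h[...,1]>80)]; print(len(t),rect(t[:,:2]),np.percentile(t[:,2],[1,99]))
E
```

```text
t 23.15 p [ 495.8 -103.9   41.7] rpy [3.140e+00 1.000e-03 1.571e+00] op 22.0 gf 24.6 F [ 0.2  0.6 -0.3]
494.8,-101.9,21.6,1.571 turn [ 0.002  0.001 -0.   ] shift [ 0.002  -0.001   0.0201]
208 (array([ 497.1, -108.6]), array([24.3, 52.5]), 19.9) [38.2989465  57.37398826]
```

View pics/s6.png

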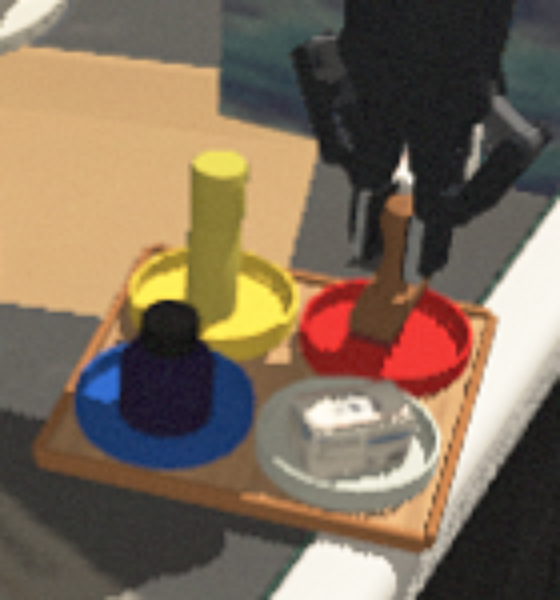

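The stamp is level over the red dish at crop (390,310), about 4 mm towards -y. The ink, glue and carton all stand in their dishes. I'll nudge the stamp and lower it.

Scaled: 0.0195 m / 0.75 = 0.026, -0.001 m / 0.75 = -0.0013.

Call:
{"op": "move_arm", "data": {
  "motion": [
    [0, 0, 0, 0.0047, -0.0013, 0.008, 0.01],
    [0, 0, 0, 0.0047, -0.0013, 0.0173, 0.01],
    [0, 0, 0, 0.0047, -0.0013, 0.024, 0.01],
    [0, 0, 0, 0.0047, -0.0013, 0.026, 0.01],
    [0, 0, 0, 0.0047, -0.0013, 0.026, 0.01]
  ]
}}

```text
clock: 23.82
eef_pos: [493.9, -99.9, 21.6]
tcp_rot: [3.141, 0.0, 1.571]
contact_force: [-2.2, 1.6, 6.1]
opening: 0.26
grasp_force: 25.2
```

Scaled: -0.16 m / 0.75 = -0.2133, -0.13 m / 0.75 = -0.1733.

Call:
{"op": "move_arm", "data": {
  "motion": [
    [0, 0, 0, 0, 0, 0, 0.025],
    [0, 0, 0, 0, 0, 0, 0.045],
    [0, 0, 0, 0, 0, 0, 0.055],
    [0, 0, 0, 0, 0, 0, 0.055],
    [0, 0, 0, 0, 0, -0.04, 0.055],
    [0, 0, 0, 0, 0, -0.1067, 0.055],
    [0, 0, 0, 0, 0, -0.1733, 0.07],
    [0, 0, 0, 0, 0, -0.2133, 0.085]
  ]
}}

```text
clock: 24.82
eef_pos: [494.7, -100.2, 184.0]
tcp_rot: [3.138, 0.001, 1.571]
contact_force: [-0.5, -0.6, -0.3]
opening: 0.991
grasp_force: 0.0
```

Scaled: -0.24 m / 0.75 = -0.32, -0.2 m / 0.75 = -0.2667.

Call:
{"op": "move_arm", "data": {
  "motion": [
    [0, 0, 0, -0.0667, 0, 0, 0.085],
    [0, 0, 0, -0.1333, 0, 0, 0.085],
    [0, 0, 0, -0.2, 0, 0, 0.085],
    [0, 0, 0, -0.2667, 0, 0, 0.085],
    [0, 0, 0, -0.32, 0, 0, 0.085],
    [0, 0, 0, -0.32, 0, 0, 0.085],
    [0, 0, 0, -0.32, 0, 0, 0.085]
  ]
}}

```text
clock: 25.7
eef_pos: [493.5, -339.4, 181.2]
tcp_rot: [3.141, -0.0, 1.57]
contact_force: [0.4, 0.7, -0.0]
opening: 0.998
grasp_force: 0.0
```

```bash
python3 - <<'E'
from h import *
im,d=grab_frame("scene"); cv2.imwrite("pics/s7.png",im[...,::-1])
V=cloud(camera_params("scene"),d)
for k,x,y,r,z0,z1 in (("ink",454,-218,30,66,80),("glue",415,-139,30,98,110),("stamp base",495,-101,36,28,37),("stamp top",495,-101,36,72,90),("carton",533,-179,36,41,60),("drop",330,-285,20,92,110),("large",424,20,55,46,58)):
    t=V[(np.hypot(V[...,0]-x,V[...,1]-y)<r)&(V[...,2]>z0)&(V[...,2]<z1)]; print(k,len(t),rect(t[:,:2]) if len(t)>4 else 0,t[:,2].max() if len(t) else 0)
E
```

```text
ink 129 (array([ 455.5, -218.6]), array([23.8, 28.7]), 43.0) 73.64809407655241
glue 91 (array([ 414.4, -141. ]), array([25. , 25.3]), 70.5) 103.15470446071635
stamp base 159 (array([ 493.6, -101.1]), array([23.4, 63.3]), 16.9) 35.842200700651006
stamp top 85 (array([ 492.8, -101.4]), array([21.8, 22.4]), 70.7) 80.47920420890944
carton 283 (array([ 535.4, -183.2]), array([50.9, 33.8]), 57.9) 46.44575479496052
drop 29 (array([ 333., -287.]), array([11. ,  9.6]), 38.5) 101.08604003620809
large 245 (array([425.6,  28.2]), array([28.2, 88.6]), 18.2) 50.835810349697795
```

View pics/s7.png

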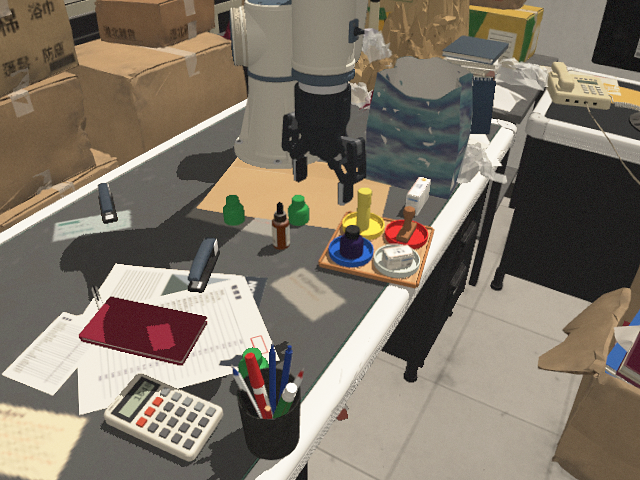

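All four items stand in their dishes: ink (350,240), glue (364,210), stamp (408,225) and carton (397,257). Their top heights match the given sizes. The dropper bottle (281,227) and larger carton (418,196) are where they were. Handing in.

```bash
python3 -c "
from rig import order; print(order.sign_off())"
```

```text
the job is handed in; nothing more can be done
None
```

The job is handed in at about 26 s: the ink bottle, glue stick, stamp and smaller carton each measured upright within about 5 mm of their dish centres, and the dropper bottle and larger carton were left in place, but sign-off returned no verdict.

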